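Put the loose microscope optics away in their trays

TASK

Put the loose microscope optics away: the two objectives in the blue tray and the two eyepieces in the green tray, one to a bay, and the filter cube in the orange tray. Set each one down upright on the floor of its bay, without dropping any, and leave the amber bottle and the round dish where they are.

Things in the scene. Friction and masses are not known exactly. Their poses are not given: they have to be found in the camera images.
- objective_yellow: microscope objective with yellow bands: bright aluminium cylinder 32 mm in diameter up to 42 mm height, then tapering to an 18 mm nose at the top, 56 mm tall in all, about 150 g, standing upright on its flat wide end. Origin: centre of its underside; z up along its axis.
- objective_blue: microscope objective, the same shape and size as the other, with blue bands instead of yellow. Origin: centre of its underside; z up along its axis.
- eyepiece_white: eyepiece with a white ring: a black eyecup part 42 mm in diameter, from 22 to 50 mm height, on a narrower steel tube 32 mm in diameter (0 to 22 mm height); dark glass lens on top; about 100 g, standing on the end of its tube. Origin: centre of its underside; z up along its axis.
- eyepiece_red: eyepiece, the same shape and size as the other, with a red ring instead of white. Origin: centre of its underside; z up along its axis.
- filter_cube: fluorescence filter cube: black block 32 mm (its x) by 42 mm (its y), 44 mm tall, with a round green window on top and on its two x faces; about 90 g. Origin: centre of its underside; z up.
- tray_blue: low blue tray fixed to the bench, 68 mm (its x) by 142 mm (its y), with two bays side by side along its y. Each bay is 60 mm (x) by 64 mm (y) inside, its centre 35 mm from the tray's origin along +y or -y; the bay floor is 4 mm above the bench, and walls and divider rise to 12 mm above the bench. Origin: centre of its underside, at bench height.
- tray_green: low green tray fixed to the bench, in every dimension the same as the blue one (two bays, centres at 35 mm along +y and -y). Origin: centre of its underside.
- tray_orange: low orange tray fixed to the bench, 68 mm (its x) by 72 mm (its y), with one bay 60 by 64 mm inside centred on its origin; floor 4 mm and walls 12 mm above the bench. Origin: centre of its underside.
- oil_bottle: bystander: small amber bottle with black cap, 28 mm in diameter, 62 mm tall, standing loose behind the trays. Origin: centre of its underside. To be left alone.
- petri_dish: bystander: closed flat round dish, 90 mm in diameter, 14 mm tall, lying loose beside the work. Origin: centre of its underside. To be left alone.

How it is judged:
By the outcome, as a careful person would: the job done as asked, in the order asked, and still so for the second after the job is handed in, with the robot touching nothing.
It also fails if it takes over 102 s, if anything falls off the work surface, if the arm or the gripper's body presses on something with over 40 N, if the wrist force passes 120 N, or if a joint passes its speed limit or range.

ROBOT

A 6-joint arm with a two-finger parallel gripper is mounted at the origin on the work surface. World frame = base frame: x ahead of the robot, y to its left, z up, the work surface at z = 0. Lengths are in mm, angles in rad, forces in N, time in s.
With the tool pointing down it reaches from about 300 to 775 mm from the base axis. Payload 14.6 kg.
Tool frame: the origin (TCP) lies at the very end of the fingers, on their centre line; the grasp point (between the pads) lies 19 mm behind it; z points along the fingers, y is the line along which they close (so a half turn about z gives the same grasp; the last joint's range is limited). The gripper opens to 94 mm and grips with 3 to 60 N. Pads are 16 mm wide; open, the fingers measure 119 mm over their backs; the gripper's body (75 mm by 177 mm) begins 78 mm behind the grasp point.
Start: joints at [1.096, 0.3, 1.521, -0, 1.321, -0.067], TCP at [218.121, 504.888, 184.346] pointing down, gripper open.
Joint ranges: [-3.03, 3.03], [-0.79, 2.21], [0.23, 2.52], [-1.04, 4.18], [0, 3.07], [-2.55, 2.55]. Speed limits (rad/s): [2.22, 2.22, 2.57, 3.14, 3.14, 3.14].

INTERFACE

Orientations are given as [roll, pitch, yaw] about the fixed x, y, z axes, in that order (R = Rz(yaw) Ry(pitch) Rx(roll)).
In Python, from cell import manip, camera, get_calibration gives the robot as it stands.
- The arm moves only by the tool arm_command, never from a script. Its argument "targets" is a list of rows, each an object of numbers: "hand": the opening, from -1 (shut) to 1 (fully open), so that 0 is half open; "x", "y", "z": the shift along the tool's x, y, z in m; "yaw": the turn about the tool's z in rad. In form: [{"hand": .., "x": .., "y": .., "z": .., "yaw": ..}, ...]. A call has 1 to 10 rows; each row shifts and turns the commanded pose from where the row before left it, along the tool's axes as they then stand; what a row does not reach is not made up. A row lasts 1/10 s, in which the tool goes at most 50 mm and 8.59 degrees, less where a joint would pass 70% of its speed; a pose out of reach is approached as far as the arm can. A call is refused whole if a number of a shift passes 0.05 or a number of a turn 0.15, either way. A call with a gripper value outside its range is refused whole. The fingers move at their own pace and stop on an object; "newtons" is the grip in N (left out, the last holds). Time passes only in rows, so rows that do not move let the fingers close. It gives the time, the measured TCP pose, the force, the opening and the grip force at its end, in the units of the state.
- manip.read_state(): the state, without advancing time (a new reading comes with each control period).
- camera(name): name is "scene" or "top" or "wrist"; returns the picture (420x560x3 uint8, red, green, blue); there is no depth.
- get_calibration(name): a dict with "K" (3x3 intrinsics, pixels), "cam_to_world" (4x4, takes a point from camera to world coordinates). Camera axes: x right, y up, looking along -z (the intrinsics and any distortion apply to the point x, -y, -z); pixel columns grow to the right and rows downward; lengths in mm; the calibration is good to about 2 mm. The wrist camera is an equidistant fisheye: a pixel r from the principal point sees the ray r / f radians off the axis. A picture is of the moment at which its call begins: read the wrist's pose just before it. get_calibration takes no time and is no camera call; for the wrist camera it gives the pose at the moment of the call.
- manip.sign_off(): hands the job in; it is judged then, once.
The state is a dict: "clock": time; "joints": joint angles; "qd": joint speeds; "effort": joint torques, N m; "eef_pos": TCP position; "eef_rot": TCP orientation; "wrist_force": force on the tool from outside, world axes, zero at the start; "moment": the same for the moment, N m; "finger_gap": finger opening in mm; "finger_force": force on a finger pad.
Only numpy, scipy, OpenCV 4.12 (cv2) and the standard library are available. Lean on these libraries where they do the work, as an engineer would, in place of code of your own. Each camera call takes 0.05 s, during which the arm holds its last target. There are 200 camera calls.

## Working session

There is one attempt and no reset: what is moved stays moved. The work goes in short steps, Python scripts to look and compute and a tool call to move; the robot and the scene stay as the last step left them, time stands still between calls to the robot, and variables do not carry over. Pictures are saved under pics/ and viewed, at most 14 in all, crops included, and the job is handed in when it is done.

Besides the shell and the picture viewer there is one more tool, called as name(argument=value, ...) on one line, values as JSON. arm_command: Moves the arm, as the interface text tells. Its arguments: {"type":"object","properties":{"targets":{"type":"array"},"newtons":{"type":"number"}},"required":["targets"]}

```bash
mkdir -p pics; ls; python3 - <<'E'
from cell import manip,camera,get_calibration
import cv2,numpy as np
s=manip.read_state();print(s)
for n in("scene","top"):
    cv2.imwrite(f"pics/{n}0.png",camera(n)[:,:,::-1]);c=get_calibration(n);print(n,{k:np.round(np.array(v),3).tolist() if not isinstance(v,str) else v for k,v in c.items()})
c=get_calibration("wrist");print(c)
E
```

```text
pics
{'clock': 0.0, 'joints': array([ 1.09639265e+00,  3.00498076e-01,  1.52160384e+00, -1.37181781e-05,
        1.32068140e+00, -6.65993972e-02]), 'qd': array([-0.00162234, -0.00181798, -0.00129644, -0.00025198, -0.00124284,
        0.00134362]), 'effort': array([-2.72987520e-03, -5.31806839e+01, -3.52729011e+01,  7.07276585e-02,
        2.44428293e-02, -9.23537573e-05]), 'eef_pos': array([217.99863609, 504.63238683, 183.76191972]), 'eef_rot': array([-3.14040375e+00, -6.59809924e-05,  2.73379174e+00]), 'wrist_force': array([ 0.25388977,  0.17900812, -0.31814906]), 'moment': array([ 0.00439762, -0.02223692,  0.02146593]), 'finger_force': 0.0, 'finger_gap': 94.06807184428406}
scene {'K': [[473.023, 0.0, 272.573], [0.0, 473.023, 209.085], [0.0, 0.0, 1.0]], 'cam_to_world': [[0.477, -0.73, 0.489, 1069.515], [0.879, 0.397, -0.265, -344.163], [-0.001, 0.556, 0.831, 873.748], [0.0, 0.0, 0.0, 1.0]]}
top {'K': [[438.098, 0.0, 272.652], [0.0, 438.098, 208.431], [0.0, 0.0, 1.0]], 'cam_to_world': [[0.007, 0.994, -0.11, 459.747], [-1.0, 0.005, -0.016, -86.367], [-0.015, 0.111, 0.994, 1158.095], [0.0, 0.0, 0.0, 1.0]]}
{'K': array([[325.1922621 ,   0.        , 276.31891097],
       [  0.        , 325.1922621 , 212.8796198 ],
       [  0.        ,   0.        ,   1.        ]]), 'cam_to_world': array([[ 3.96650968e-01, -8.93139268e-01, -2.12061919e-01,
         1.56425225e+02],
       [ 9.17969365e-01,  3.86048992e-01,  9.10956724e-02,
         5.32910476e+02],
       [ 5.05167823e-04, -2.30799532e-01,  9.73001193e-01,
         3.85103653e+02],
       [ 0.00000000e+00,  0.00000000e+00,  0.00000000e+00,
         1.00000000e+00]])}
```

View pics/top0.png

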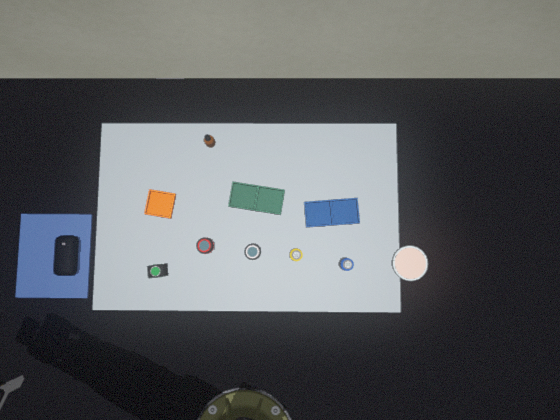

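View pics/scene0.png

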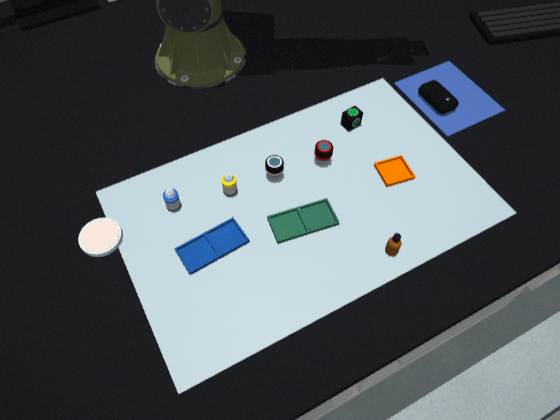

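The top view shows the cube at (157,271), red eyepiece (205,245), white eyepiece (252,251), yellow objective (295,254) and blue objective (346,264). The trays are orange (160,204), green (257,198) and blue (332,212), the bottle is at (209,141) and the dish at (410,263). The scene view agrees. Next I'll measure from the top camera.

```bash
cat > h.py <<'E'
import cv2,numpy as np
from cell import manip,camera,get_calibration
def ray(c,u,v,fish=False):
    K=c["K"];x=(u-K[0,2])/K[0,0];y=(v-K[1,2])/K[1,1]
    if fish:
        r=np.hypot(x,y)+1e-12;k=np.sin(r)/r;d=np.array([x*k,-y*k,-np.cos(r)])
    else: d=np.array([x,-y,-1.])
    T=np.array(c["cam_to_world"]);return T[:3,3],T[:3,:3]@d
def cast(c,u,v,z,fish=False):
    o,d=ray(c,u,v,fish);return (o+d*(z-o[2])/d[2])
def proj(c,P,fish=False):
    T=np.array(c["cam_to_world"]);p=T[:3,:3].T@(np.array(P)-T[:3,3]);x,y,z=p[0],-p[1],-p[2]
    n=np.hypot(x,y);k=np.arctan2(n,z)/n if fish else 1/z
    return c["K"][0,0]*x*k+c["K"][0,2],c["K"][0,0]*y*k+c["K"][1,2]
def rect(c,mask,z,fish=False):
    "largest contour of a mask -> centre, sizes, angle of its long side on plane z"
    cs,_=cv2.findContours(mask,cv2.RETR_EXTERNAL,cv2.CHAIN_APPROX_NONE)
    k=max(cs,key=cv2.contourArea)[:,0]
    P=np.array([cast(c,u,v,z,fish)[:2] for u,v in k],np.float32)
    (x,y),(w,h),a=cv2.minAreaRect(P)
    if w<h:w,h,a=h,w,a+90
    return np.round([x,y,w,h,(a+90)%180-90],1)
E
python3 - <<'E'
from h import *
im=cv2.imread("pics/top0.png");hsv=cv2.cvtColor(im,cv2.COLOR_BGR2HSV);c=get_calibration("top")
def roi(m,u,v,r=38):
    z=np.zeros_like(m);z[v-r:v+r,u-r:u+r]=m[v-r:v+r,u-r:u+r];return z
sat=cv2.inRange(hsv,(0,110,30),(180,255,255))
for n,u,v in(("orange",160,204),("green",257,198),("blue",332,212)):print(n,rect(c,roi(sat,u,v),12))
obj=cv2.bitwise_or(cv2.inRange(hsv,(0,60,0),(180,255,255)),cv2.inRange(hsv,(0,0,0),(180,255,130)))
for n,u,v,z in(("cube",157,271,44),("red",205,245,50),("white",252,251,45),("yellow",295,254,45),("blueo",346,264,45),("bottle",209,141,62)):print(n,rect(c,roi(obj,u,v,16),z),cast(c,u,v,z).round())
print("dish",cast(c,410,263,14))
E
```

```text
orange [599.3 231.   72.   66.8  80.8]Traceback (most recent call last):
  File "<stdin>", line 6, in <module>
  File "h.py", line 18, in rect
    k=max(cs,key=cv2.contourArea)[:,0]
      ~~~^^^^^^^^^^^^^^^^^^^^^^^^
ValueError: max() iterable argument is empty
```

```bash
python3 - <<'E'
from h import *
im=cv2.imread("pics/top0.png");hsv=cv2.cvtColor(im,cv2.COLOR_BGR2HSV);c=get_calibration("top")
def roi(m,u,v,r=38):
    z=np.zeros_like(m);z[v-r:v+r,u-r:u+r]=m[v-r:v+r,u-r:u+r];return z
obj=cv2.bitwise_or(cv2.inRange(hsv,(0,60,0),(180,255,255)),cv2.inRange(hsv,(0,0,0),(180,255,130)))
for n,u,v,z,r in(("orange",160,204,12,30),("green",257,198,12,34),("blue",332,212,12,34),("cube",157,271,44,16),("red",205,245,50,16),("white",252,251,45,16),("yellow",295,254,45,16),("blueo",346,264,45,16),("bottle",209,141,62,12)):print(n,rect(c,roi(obj,u,v,r),z),cast(c,u,v,z).round())
print("dish",cast(c,410,263,14))
E
```

```text
orange [599.1 231.3  74.5  68.1  80.8] [597. 230.  12.]
green [614.9 -24.5 138.5  67.6  81.4] [615. -27.  12.]
blue [ 578.5 -222.8  141.3   67.9  -85.3] [ 578. -224.   12.]
cube [424.6 221.6  51.2  32.1 -82. ] [423. 223.  44.]
red [487.9 101.6  40.8  37.8 -89.6] [489. 102.  50.]
white [473.6 -17.2  17.7  15.2   0.6] [475. -17.  45.]
yellow [ 468.  -128.5   30.3   30.2  -89.9] [ 468. -126.   45.]
blueo [ 443.8 -254.1   35.3   29.9  -89.6] [ 444. -254.   45.]
bottle [756.3  95.6  35.4  23.7  45.2] [755.  96.  62.]
dish [ 447.02668725 -423.53373506   14.        ]
```

arm_command(targets=[{"yaw":0.145},{"yaw":0.145},{"yaw":0.145},{"yaw":0.145},{"yaw":0.145},{"yaw":0.145},{"yaw":0.145},{"yaw":0.145},{}])

```text
schema error: expected keys hand, x, y, z, yaw
```

arm_command(targets=[{"hand":1,"x":0,"y":0,"z":0,"yaw":0.145},{"hand":1,"x":0,"y":0,"z":0,"yaw":0.145},{"hand":1,"x":0,"y":0,"z":0,"yaw":0.145},{"hand":1,"x":0,"y":0,"z":0,"yaw":0.145},{"hand":1,"x":0,"y":0,"z":0,"yaw":0.145},{"hand":1,"x":0,"y":0,"z":0,"yaw":0.145},{"hand":1,"x":0,"y":0,"z":0,"yaw":0.145},{"hand":1,"x":0,"y":0,"z":0,"yaw":0.145}])

```text
clock: 0.9
eef_pos: [218.1, 504.8, 184.0]
eef_rot: [-3.141, 0.001, 1.568]
wrist_force: [0.0, -0.2, 1.1]
finger_gap: 93.8
finger_force: 0.0
```

arm_command(targets=[{"hand":1,"x":-0.04,"y":0.02,"z":0,"yaw":0},{"hand":1,"x":-0.04,"y":0.02,"z":0,"yaw":0},{"hand":1,"x":-0.04,"y":0.02,"z":0,"yaw":0},{"hand":1,"x":-0.04,"y":0.02,"z":0,"yaw":0},{"hand":1,"x":-0.04,"y":0.02,"z":0,"yaw":0},{"hand":1,"x":-0.04,"y":0.02,"z":0,"yaw":0},{"hand":1,"x":-0.04,"y":0.02,"z":0,"yaw":0},{"hand":1,"x":-0.04,"y":0.02,"z":0,"yaw":0},{"hand":1,"x":-0.04,"y":0.02,"z":0,"yaw":0},{"hand":1,"x":-0.04,"y":0.02,"z":0,"yaw":0}])

```text
clock: 1.9
eef_pos: [419.7, 103.7, 184.3]
eef_rot: [3.142, 0.0, 1.574]
wrist_force: [0.6, 0.4, -0.4]
finger_gap: 93.7
finger_force: 0.0
```

arm_command(targets=[{"hand":1,"x":-0.04,"y":0.003,"z":0,"yaw":0},{"hand":1,"x":-0.04,"y":0.003,"z":0,"yaw":0},{"hand":1,"x":-0.04,"y":0.003,"z":0,"yaw":0},{"hand":1,"x":-0.04,"y":0.003,"z":0,"yaw":0},{"hand":1,"x":-0.04,"y":0.003,"z":0,"yaw":0},{"hand":1,"x":-0.04,"y":0.003,"z":0,"yaw":0},{"hand":1,"x":-0.04,"y":0.003,"z":0,"yaw":0},{"hand":1,"x":-0.04,"y":0.003,"z":0,"yaw":0},{"hand":1,"x":-0.04,"y":0.003,"z":0,"yaw":0},{"hand":1,"x":0,"y":0,"z":0,"yaw":0}])

```text
clock: 2.9
eef_pos: [446.9, -257.8, 183.6]
eef_rot: [-3.141, -0.0, 1.57]
wrist_force: [0.2, 0.4, -0.6]
finger_gap: 93.9
finger_force: 0.0
```

```bash
python3 - <<'E'
from h import *
c=get_calibration("wrist");cv2.imwrite("pics/w1.png",camera("wrist")[:,:,::-1]);s=manip.read_state();print(s["clock"],s["eef_pos"],s["eef_rot"])
for P in([444,-254,56],[468,-128,56],[578,-223,12]):print(proj(c,P,True))
import pickle;pickle.dump(c,open("w1.pkl","wb"))
E
```

```text
2.95 [ 446.91594441 -255.85026635  183.59049443] [-3.14045190e+00 -7.12718097e-04  1.57106912e+00]
(np.float64(273.97291884236364), np.float64(200.4654459017529))
(np.float64(297.8209722195669), np.float64(77.53690275241442))
(np.float64(386.6041360222866), np.float64(168.35953334279532))
```

View pics/w1.png

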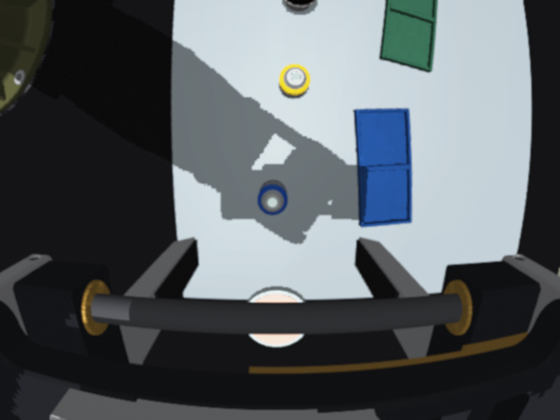

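The wrist view shows the blue objective's nose near (272,202), the yellow one's near (295,76) and the blue tray centred near (385,166). These are within 2-3 px of the predictions from the top view. I'll refine them now.

```bash
python3 - <<'E'
from h import *
import pickle
c=pickle.load(open("w1.pkl","rb"));im=cv2.imread("pics/w1.png");g=cv2.cvtColor(im,cv2.COLOR_BGR2HSV)
print("tray",rect(c,cv2.inRange(g[:232],(100,130,60),(125,255,255))*(np.arange(560)>330).astype(np.uint8),12,True))
for n,u,v in(("b",272,200),("y",295,78)):
    m=cv2.inRange(g,(100,100,30),(125,255,255)) if n=="b" else cv2.inRange(g,(20,120,60),(35,255,255))
    z=np.zeros_like(m);z[v-24:v+24,u-24:u+24]=m[v-24:v+24,u-24:u+24]
    cs,_=cv2.findContours(z,cv2.RETR_EXTERNAL,cv2.CHAIN_APPROX_NONE);k=max(cs,key=cv2.contourArea)
    (a,b),r=cv2.minEnclosingCircle(k);print(n,a,b,r,[cast(c,a,b,h,True).round(1)for h in(36,42)],"nose",cast(c,u,[202,76][n=="y"],56,True).round(1))
    # nose: bright low saturation
    w=cv2.inRange(g,(0,0,110),(180,70,255))[v-9:v+9,u-9:u+9];M=cv2.moments(w,True);print(M["m00"],u-9+M["m10"]/M["m00"],v-9+M["m01"]/M["m00"],rect(c,z,40,True))
E
```

```text
tray [ 575.7 -222.1  139.8   67.8  -85.5]
b 272.18115234375 199.13768005371094 15.612049102783203 [array([ 441.9, -256.4,   36. ]), array([ 442. , -255.3,   42. ])] nose [ 442.  -255.6   56. ]
184.0 272.0978260869565 201.29347826086956 [ 442.3 -255.7   33.    31.4   89.9]
y 294.0598449707031 79.6707763671875 15.57668399810791 [array([ 465.3, -126.7,   36. ]), array([ 465. , -127.8,   42. ])] nose [ 465.2 -126.4   56. ]
305.0 294.52131147540985 77.61967213114754 [ 465.6 -127.6   33.    30.5   89.9]
```

arm_command(targets=[{"hand":1,"x":0,"y":-0.004,"z":0.04,"yaw":0},{"hand":1,"x":0,"y":0,"z":0.04,"yaw":0},{"hand":1,"x":0,"y":0,"z":0.04,"yaw":0},{"hand":1,"x":0,"y":0,"z":0.03,"yaw":0},{"hand":1,"x":0,"y":0,"z":0.015,"yaw":0},{"hand":1,"x":0,"y":0,"z":0.007,"yaw":0},{"hand":1,"x":0,"y":0,"z":0,"yaw":0},{"hand":1,"x":0,"y":0,"z":0,"yaw":0}])

```text
clock: 3.75
eef_pos: [443.9, -254.4, 13.3]
eef_rot: [3.141, 0.001, 1.574]
wrist_force: [-0.2, 0.2, 0.4]
finger_gap: 93.7
finger_force: 0.0
```

arm_command(newtons=25, targets=[{"hand":-1,"x":0,"y":0,"z":0,"yaw":0},{"hand":-1,"x":0,"y":0,"z":0,"yaw":0},{"hand":-1,"x":0,"y":0,"z":0,"yaw":0},{"hand":-1,"x":0,"y":0,"z":0,"yaw":0},{"hand":-1,"x":0,"y":0,"z":0,"yaw":0},{"hand":-1,"x":0,"y":0,"z":0,"yaw":0},{"hand":-1,"x":0,"y":0,"z":0,"yaw":0},{"hand":-1,"x":0,"y":0,"z":0,"yaw":0}])

```text
clock: 4.55
eef_pos: [443.4, -254.4, 12.3]
eef_rot: [-3.141, -0.0, 1.574]
wrist_force: [-2.3, 0.1, 1.5]
finger_gap: 33.5
finger_force: 0.9
```

arm_command(targets=[{"hand":-1,"x":0,"y":0,"z":0,"yaw":0},{"hand":-1,"x":0,"y":0,"z":0,"yaw":0},{"hand":-1,"x":0,"y":0,"z":-0.01,"yaw":0},{"hand":-1,"x":0,"y":0,"z":-0.02,"yaw":0},{"hand":-1,"x":0,"y":0,"z":-0.02,"yaw":0}])

```text
clock: 5.05
eef_pos: [443.3, -254.3, 63.4]
eef_rot: [-3.141, -0.0, 1.574]
wrist_force: [0.3, 0.3, -1.6]
finger_gap: 31.0
finger_force: 25.0
```

arm_command(targets=[{"hand":-1,"x":-0.003,"y":0.017,"z":0,"yaw":0},{"hand":-1,"x":0,"y":0.03,"z":0,"yaw":0},{"hand":-1,"x":0,"y":0.03,"z":0,"yaw":0},{"hand":-1,"x":0,"y":0.03,"z":0,"yaw":0},{"hand":-1,"x":0,"y":0.02,"z":0,"yaw":0},{"hand":-1,"x":0,"y":0.01,"z":0,"yaw":0},{"hand":-1,"x":0,"y":0,"z":0,"yaw":0},{"hand":-1,"x":0,"y":0,"z":0,"yaw":0}])

```text
clock: 5.85
eef_pos: [580.0, -257.0, 62.5]
eef_rot: [-3.141, -0.0, 1.574]
wrist_force: [0.2, 0.0, -0.8]
finger_gap: 31.1
finger_force: 25.0
```

arm_command(targets=[{"hand":-1,"x":0,"y":0,"z":0.02,"yaw":0},{"hand":-1,"x":0,"y":0,"z":0.015,"yaw":0},{"hand":-1,"x":0,"y":0,"z":0.006,"yaw":0},{"hand":-1,"x":0,"y":0,"z":0.003,"yaw":0},{"hand":-1,"x":0,"y":0,"z":0.001,"yaw":0},{"hand":-1,"x":0,"y":0,"z":0,"yaw":0},{"hand":-1,"x":0,"y":0,"z":0,"yaw":0}])

```text
clock: 6.55
eef_pos: [580.7, -257.2, 17.9]
eef_rot: [3.141, 0.0, 1.574]
wrist_force: [-0.1, 0.0, -1.3]
finger_gap: 31.0
finger_force: 25.0
```

arm_command(targets=[{"hand":-1,"x":0,"y":0,"z":0.001,"yaw":0},{"hand":-1,"x":0,"y":0,"z":0.0005,"yaw":0},{"hand":-1,"x":0,"y":0,"z":0,"yaw":0}])

```text
clock: 6.85
eef_pos: [580.6, -257.2, 16.3]
eef_rot: [3.141, 0.0, 1.574]
wrist_force: [-1.2, -0.1, 2.5]
finger_gap: 31.0
finger_force: 25.0
```

arm_command(targets=[{"hand":0,"x":0,"y":0,"z":0,"yaw":0},{"hand":0,"x":0,"y":0,"z":0,"yaw":0},{"hand":0,"x":0,"y":0,"z":0,"yaw":0},{"hand":0,"x":0,"y":0,"z":0,"yaw":0},{"hand":0.5,"x":0,"y":0,"z":-0.02,"yaw":0},{"hand":1,"x":0,"y":0,"z":-0.04,"yaw":0},{"hand":1,"x":0,"y":0,"z":-0.04,"yaw":0}])

```text
clock: 7.55
eef_pos: [580.0, -256.8, 116.6]
eef_rot: [-3.14, -0.001, 1.574]
wrist_force: [0.3, 0.1, -0.4]
finger_gap: 67.3
finger_force: 0.0
```

arm_command(targets=[{"hand":1,"x":0.026,"y":-0.023,"z":0,"yaw":0},{"hand":1,"x":0.026,"y":-0.023,"z":0,"yaw":0},{"hand":1,"x":0.026,"y":-0.023,"z":0,"yaw":0},{"hand":1,"x":0.026,"y":-0.023,"z":0,"yaw":0},{"hand":1,"x":0.026,"y":-0.023,"z":0,"yaw":0},{"hand":1,"x":0,"y":0,"z":0,"yaw":0},{"hand":1,"x":0,"y":0,"z":0,"yaw":0}])

```text
clock: 8.25
eef_pos: [465.3, -127.3, 116.4]
eef_rot: [3.14, 0.0, 1.575]
wrist_force: [0.1, -0.2, 0.3]
finger_gap: 93.8
finger_force: 0.0
```

```bash
python3 - <<'E'
from h import *
s=manip.read_state();c=get_calibration("wrist");cv2.imwrite("pics/w2.png",camera("wrist")[:,:,::-1]);print(s["clock"],s["eef_pos"],s["eef_rot"],s["wrist_force"])
for P in([465,-127,56],[580.5,-257,60],[475,-17,50]):print(proj(c,P,True))
import pickle;pickle.dump(c,open("w2.pkl","wb"))
E
```

```text
8.25 [ 465.30561402 -127.29687049  116.38352739] [3.14049472e+00 4.62978817e-04 1.57452501e+00] [ 0.10500268 -0.24636952  0.34322557]
(np.float64(276.4123353948529), np.float64(220.14056933434338))
(np.float64(390.19607336626586), np.float64(345.2746933221398))
(np.float64(289.1960380519252), np.float64(86.91979040031504))
```

View pics/w2.png

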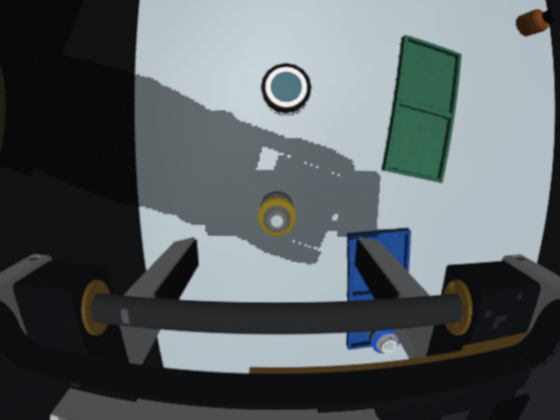

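The blue objective stands upright in its bay at (386,343), and the yellow nose is at (277,221), where predicted. The white eyepiece is at (286,87) and the green tray centres near (423,109).

arm_command(targets=[{"hand":1,"x":0,"y":0,"z":0.04,"yaw":0},{"hand":1,"x":0,"y":0,"z":0.035,"yaw":0},{"hand":1,"x":0,"y":0,"z":0.02,"yaw":0},{"hand":1,"x":0,"y":0,"z":0.009,"yaw":0},{"hand":1,"x":0,"y":0,"z":0,"yaw":0},{"hand":-1,"x":0,"y":0,"z":0,"yaw":0},{"hand":-1,"x":0,"y":0,"z":0,"yaw":0},{"hand":-1,"x":0,"y":0,"z":0,"yaw":0},{"hand":-1,"x":0,"y":0,"z":0,"yaw":0},{"hand":-1,"x":0,"y":0,"z":0,"yaw":0}])

```text
clock: 9.3
eef_pos: [465.2, -127.4, 12.2]
eef_rot: [3.141, 0.0, 1.574]
wrist_force: [0.2, -0.1, -0.1]
finger_gap: 57.6
finger_force: 0.0
```

arm_command(targets=[{"hand":-1,"x":0,"y":0,"z":0,"yaw":0},{"hand":-1,"x":0,"y":0,"z":0,"yaw":0},{"hand":-1,"x":0,"y":0,"z":0,"yaw":0},{"hand":-1,"x":0,"y":0,"z":0,"yaw":0},{"hand":-1,"x":0,"y":0,"z":0,"yaw":0}])

```text
clock: 9.8
eef_pos: [465.1, -127.4, 11.9]
eef_rot: [3.141, 0.0, 1.574]
wrist_force: [-0.6, -0.2, 0.3]
finger_gap: 31.2
finger_force: 25.0
```

```bash
python3 - <<'E'
from h import *
import pickle
c=pickle.load(open("w2.pkl","rb"));im=cv2.imread("pics/w2.png");g=cv2.cvtColor(im,cv2.COLOR_BGR2HSV)
m=cv2.inRange(g,(60,80,30),(90,255,255));m[:,:375]=0;m[200:]=0
print("green",rect(c,m,12,True))
m=cv2.inRange(g[:125],(0,0,0),(180,255,110));m[:,:255]=0;m[:,318:]=0;m[:55]=0;m=m[:113]
k=np.argwhere(m)[:,::-1].astype(np.float32)
print("white lens ring circle",rect(c,m,50,True))
m=cv2.inRange(g,(85,40,60),(105,160,180));z=np.zeros_like(m);z[65:110,262:312]=m[65:110,262:312];print("lens",rect(c,z,50,True))
E
```

```text
green [612.8 -23.2 140.1  69.2  81.3]
white lens ring circle [472.  -17.3  41.4  39.9 -89.6]
lens [472.  -16.6  24.5  23.6 -89.8]
```

arm_command(targets=[{"hand":-1,"x":0,"y":0,"z":-0.01,"yaw":0},{"hand":-1,"x":0,"y":0,"z":-0.02,"yaw":0},{"hand":-1,"x":0,"y":0,"z":-0.02,"yaw":0},{"hand":-1,"x":-0.01,"y":0.019,"z":0,"yaw":0},{"hand":-1,"x":-0.017,"y":0.03,"z":0,"yaw":0},{"hand":-1,"x":-0.017,"y":0.03,"z":0,"yaw":0},{"hand":-1,"x":-0.011,"y":0.02,"z":0,"yaw":0},{"hand":-1,"x":-0.005,"y":0.01,"z":0,"yaw":0},{"hand":-1,"x":0,"y":0,"z":0,"yaw":0},{"hand":-1,"x":0,"y":0,"z":0,"yaw":0}])

```text
clock: 10.8
eef_pos: [573.7, -186.8, 61.9]
eef_rot: [-3.141, -0.0, 1.574]
wrist_force: [0.4, -0.3, -0.8]
finger_gap: 30.8
finger_force: 25.0
```

arm_command(targets=[{"hand":-1,"x":0,"y":0,"z":0.02,"yaw":0},{"hand":-1,"x":0,"y":0,"z":0.015,"yaw":0},{"hand":-1,"x":0,"y":0,"z":0.006,"yaw":0},{"hand":-1,"x":0,"y":0,"z":0.003,"yaw":0},{"hand":-1,"x":0,"y":0,"z":0.001,"yaw":0},{"hand":-1,"x":0,"y":0,"z":0,"yaw":0},{"hand":-1,"x":0,"y":0,"z":0,"yaw":0}])

```text
clock: 11.5
eef_pos: [574.5, -187.1, 17.4]
eef_rot: [3.141, 0.0, 1.574]
wrist_force: [0.3, 0.6, -1.4]
finger_gap: 31.2
finger_force: 25.0
```

arm_command(targets=[{"hand":-1,"x":0,"y":0,"z":0.001,"yaw":0},{"hand":-1,"x":0,"y":0,"z":0.0005,"yaw":0},{"hand":-1,"x":0,"y":0,"z":0,"yaw":0}])

```text
clock: 11.8
eef_pos: [574.4, -187.2, 15.9]
eef_rot: [3.141, 0.0, 1.574]
wrist_force: [-0.4, 0.6, 3.3]
finger_gap: 30.7
finger_force: 25.0
```

arm_command(targets=[{"hand":0,"x":0,"y":0,"z":0,"yaw":0},{"hand":0,"x":0,"y":0,"z":0,"yaw":0},{"hand":0,"x":0,"y":0,"z":0,"yaw":0},{"hand":0,"x":0,"y":0,"z":0,"yaw":0},{"hand":0.5,"x":0,"y":0,"z":-0.02,"yaw":0},{"hand":1,"x":0,"y":0,"z":-0.04,"yaw":0},{"hand":1,"x":0,"y":0,"z":-0.04,"yaw":0}])

```text
clock: 12.5
eef_pos: [573.7, -186.8, 116.1]
eef_rot: [-3.14, -0.001, 1.574]
wrist_force: [1.1, 0.1, 0.6]
finger_gap: 67.3
finger_force: 0.0
```

arm_command(targets=[{"hand":1,"x":0.034,"y":-0.0205,"z":0,"yaw":0},{"hand":1,"x":0.034,"y":-0.0205,"z":0,"yaw":0},{"hand":1,"x":0.034,"y":-0.0205,"z":0,"yaw":0},{"hand":1,"x":0.034,"y":-0.0205,"z":0,"yaw":0},{"hand":1,"x":0.034,"y":-0.0205,"z":0,"yaw":0},{"hand":1,"x":0,"y":0,"z":0,"yaw":0},{"hand":1,"x":0,"y":0,"z":0,"yaw":0}])

```text
clock: 13.2
eef_pos: [471.4, -17.1, 115.7]
eef_rot: [3.141, 0.0, 1.575]
wrist_force: [0.6, -0.0, -0.3]
finger_gap: 93.8
finger_force: 0.0
```

```bash
python3 - <<'E'
from h import *
s=manip.read_state();c=get_calibration("wrist");cv2.imwrite("pics/w3.png",camera("wrist")[:,:,::-1]);print(s["clock"],s["eef_pos"],s["eef_rot"],s["wrist_force"])
for P in([472,-17,50],[574,-187,60],[488,101.6,50]):print(proj(c,P,True))
import pickle;pickle.dump(c,open("w3.pkl","wb"))
E
```

```text
13.2 [471.38864284 -17.07110904 115.74801941] [3.14068438e+00 1.91085062e-04 1.57507787e+00] [ 0.64591463 -0.04817083 -0.2585615 ]
(np.float64(277.4908218711236), np.float64(218.81302864587911))
(np.float64(372.7193521364686), np.float64(376.07824928621284))
(np.float64(297.8512418413138), np.float64(77.08449075916445))
```

View pics/w3.png

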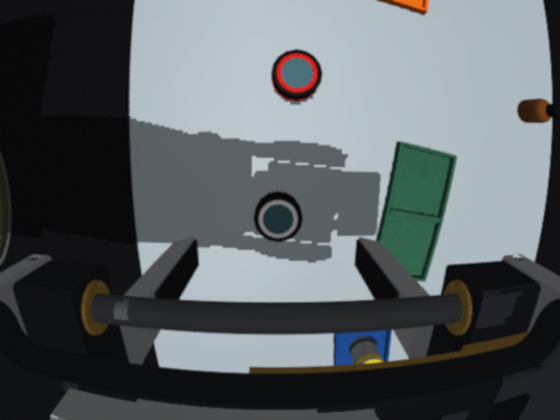

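The white eyepiece is centred at (278,218), directly under the gripper. The red one is at (297,73), and the yellow objective stands in its bay at (368,358).

arm_command(targets=[{"hand":1,"x":0,"y":0,"z":0.04,"yaw":0},{"hand":1,"x":0,"y":0,"z":0.03,"yaw":0},{"hand":1,"x":0,"y":0,"z":0.02,"yaw":0},{"hand":1,"x":0,"y":0,"z":0.008,"yaw":0},{"hand":1,"x":0,"y":0,"z":0,"yaw":0},{"hand":-1,"x":0,"y":0,"z":0,"yaw":0},{"hand":-1,"x":0,"y":0,"z":0,"yaw":0},{"hand":-1,"x":0,"y":0,"z":0,"yaw":0},{"hand":-1,"x":0,"y":0,"z":0,"yaw":0},{"hand":-1,"x":0,"y":0,"z":0,"yaw":0}])

```text
clock: 14.25
eef_pos: [471.3, -17.3, 17.6]
eef_rot: [3.141, 0.0, 1.574]
wrist_force: [0.5, -0.4, -0.9]
finger_gap: 57.1
finger_force: 0.0
```

arm_command(targets=[{"hand":-1,"x":0,"y":0,"z":0,"yaw":0},{"hand":-1,"x":0,"y":0,"z":0,"yaw":0},{"hand":-1,"x":0,"y":0,"z":0,"yaw":0},{"hand":-1,"x":0,"y":0,"z":0,"yaw":0}])

```text
clock: 14.65
eef_pos: [471.3, -17.3, 17.4]
eef_rot: [3.141, 0.0, 1.574]
wrist_force: [0.1, 0.1, 1.2]
finger_gap: 41.3
finger_force: 25.0
```

```bash
python3 - <<'E'
from h import *
import pickle
c=pickle.load(open("w3.pkl","rb"));im=cv2.imread("pics/w3.png");g=cv2.cvtColor(im,cv2.COLOR_BGR2HSV)
m=cv2.inRange(g,(60,80,30),(90,255,255));m[:,:375]=0;m[290:]=0
print("green",rect(c,m,12,True))
m=cv2.inRange(g,(0,120,100),(8,255,255))|cv2.inRange(g,(172,120,100),(180,255,255));z=np.zeros_like(m);z[45:98,268:325]=m[45:98,268:325];print("red ring",rect(c,z,50,True))
print(cast(c,297,73,50,True))
E
```

```text
green [612.7 -22.9 139.5  69.4  81.2]
red ring [487.  105.7  33.5  33.5 -89.8]
[487.30254597 105.06984501  50.        ]
```

arm_command(targets=[{"hand":-1,"x":0,"y":0,"z":-0.01,"yaw":0},{"hand":-1,"x":0,"y":0,"z":-0.02,"yaw":0},{"hand":-1,"x":0,"y":0,"z":-0.02,"yaw":0},{"hand":-1,"x":-0.01,"y":0.0265,"z":0,"yaw":0},{"hand":-1,"x":-0.01,"y":0.04,"z":0,"yaw":0},{"hand":-1,"x":-0.01,"y":0.04,"z":0,"yaw":0},{"hand":-1,"x":-0.01,"y":0.02,"z":0,"yaw":0},{"hand":-1,"x":0,"y":0.01,"z":0,"yaw":0},{"hand":-1,"x":0,"y":0,"z":0,"yaw":0},{"hand":-1,"x":0,"y":0,"z":0,"yaw":0}])

```text
clock: 15.65
eef_pos: [607.3, -56.8, 67.5]
eef_rot: [-3.141, -0.0, 1.574]
wrist_force: [-0.1, 0.0, -0.9]
finger_gap: 41.2
finger_force: 25.0
```

arm_command(targets=[{"hand":-1,"x":0,"y":0,"z":0.02,"yaw":0},{"hand":-1,"x":0,"y":0,"z":0.015,"yaw":0},{"hand":-1,"x":0,"y":0,"z":0.006,"yaw":0},{"hand":-1,"x":0,"y":0,"z":0.003,"yaw":0},{"hand":-1,"x":0,"y":0,"z":0.001,"yaw":0},{"hand":-1,"x":0,"y":0,"z":0,"yaw":0},{"hand":-1,"x":0,"y":0,"z":0,"yaw":0}])

```text
clock: 16.35
eef_pos: [608.1, -57.0, 22.9]
eef_rot: [3.141, 0.0, 1.574]
wrist_force: [-0.1, 0.2, -1.4]
finger_gap: 41.2
finger_force: 25.0
```

arm_command(targets=[{"hand":-1,"x":0,"y":0,"z":0.0005,"yaw":0},{"hand":-1,"x":0,"y":0,"z":0.0005,"yaw":0},{"hand":-1,"x":0,"y":0,"z":0,"yaw":0}])

```text
clock: 16.65
eef_pos: [607.9, -57.0, 21.5]
eef_rot: [3.141, 0.0, 1.574]
wrist_force: [0.0, -0.0, -0.4]
finger_gap: 41.6
finger_force: 25.0
```

Not clearly in contact yet.

arm_command(targets=[{"hand":-1,"x":0,"y":0,"z":0.0005,"yaw":0},{"hand":-1,"x":0,"y":0,"z":0,"yaw":0},{"hand":-1,"x":0,"y":0,"z":0,"yaw":0}])

```text
clock: 16.95
eef_pos: [608.0, -57.0, 21.4]
eef_rot: [3.141, 0.0, 1.574]
wrist_force: [-2.5, -0.2, 6.1]
finger_gap: 41.2
finger_force: 25.0
```

arm_command(targets=[{"hand":0.3,"x":0,"y":0,"z":0,"yaw":0},{"hand":0.3,"x":0,"y":0,"z":0,"yaw":0},{"hand":0.3,"x":0,"y":0,"z":0,"yaw":0},{"hand":0.3,"x":0,"y":0,"z":0,"yaw":0},{"hand":0.5,"x":0,"y":0,"z":-0.02,"yaw":0},{"hand":1,"x":0,"y":0,"z":-0.04,"yaw":0},{"hand":1,"x":0,"y":0,"z":-0.04,"yaw":0}])

```text
clock: 17.65
eef_pos: [607.3, -56.9, 121.6]
eef_rot: [-3.14, -0.0, 1.574]
wrist_force: [0.2, 0.4, 1.0]
finger_gap: 81.8
finger_force: 0.0
```

arm_command(targets=[{"hand":1,"x":0.032,"y":-0.024,"z":0,"yaw":0},{"hand":1,"x":0.032,"y":-0.024,"z":0,"yaw":0},{"hand":1,"x":0.032,"y":-0.024,"z":0,"yaw":0},{"hand":1,"x":0.032,"y":-0.024,"z":0,"yaw":0},{"hand":1,"x":0.033,"y":-0.025,"z":0,"yaw":0},{"hand":1,"x":0,"y":0,"z":0,"yaw":0},{"hand":1,"x":0,"y":0,"z":0,"yaw":0}])

```text
clock: 18.35
eef_pos: [486.4, 104.1, 121.2]
eef_rot: [3.141, 0.0, 1.575]
wrist_force: [0.9, -0.0, -0.1]
finger_gap: 93.5
finger_force: 0.0
```

```bash
python3 - <<'E'
from h import *
s=manip.read_state();c=get_calibration("wrist");cv2.imwrite("pics/w4.png",camera("wrist")[:,:,::-1]);print(s["clock"],s["eef_pos"],s["eef_rot"],s["wrist_force"])
for P in([487,104.5,50],[608,-57,54],[424,221,44],[599,231,12]):print(proj(c,P,True))
import pickle;pickle.dump(c,open("w4.pkl","wb"))
E
```

```text
18.35 [486.39094396 104.06243669 121.16375708] [3.14087401e+00 9.54871865e-06 1.57523801e+00] [ 0.85303031 -0.02360553 -0.07507987]
(np.float64(277.47008528754696), np.float64(216.86451749168964))
(np.float64(387.8520909429594), np.float64(361.87380357572226))
(np.float64(204.71089436956083), np.float64(82.96877128527035))
(np.float64(391.6508459373446), np.float64(82.84349222080766))
```

View pics/w4.png

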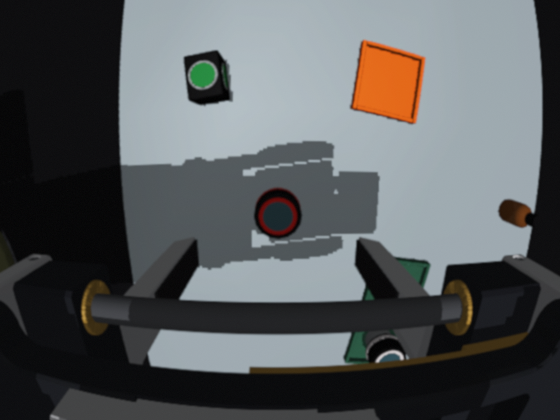

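The red eyepiece lens is at (279,215) under the gripper, and the white eyepiece stands in its bay at (387,352). The cube window is at (203,75), and the orange tray centres near (389,83).

arm_command(targets=[{"hand":1,"x":0.001,"y":0.001,"z":0.04,"yaw":0},{"hand":1,"x":0,"y":0,"z":0.034,"yaw":0},{"hand":1,"x":0,"y":0,"z":0.021,"yaw":0},{"hand":1,"x":0,"y":0,"z":0.009,"yaw":0},{"hand":1,"x":0,"y":0,"z":0,"yaw":0},{"hand":-1,"x":0,"y":0,"z":0,"yaw":0},{"hand":-1,"x":0,"y":0,"z":0,"yaw":0},{"hand":-1,"x":0,"y":0,"z":0,"yaw":0},{"hand":-1,"x":0,"y":0,"z":0,"yaw":0},{"hand":-1,"x":0,"y":0,"z":0,"yaw":0}])

```text
clock: 19.4
eef_pos: [487.5, 104.7, 17.2]
eef_rot: [3.141, -0.0, 1.574]
wrist_force: [0.2, -1.3, -0.1]
finger_gap: 57.6
finger_force: 0.0
```

arm_command(targets=[{"hand":-1,"x":0,"y":0,"z":0,"yaw":0},{"hand":-1,"x":0,"y":0,"z":0,"yaw":0},{"hand":-1,"x":0,"y":0,"z":0,"yaw":0},{"hand":-1,"x":0,"y":0,"z":0,"yaw":0}])

```text
clock: 19.8
eef_pos: [487.4, 104.7, 16.9]
eef_rot: [3.142, -0.0, 1.574]
wrist_force: [-0.3, 0.2, 1.5]
finger_gap: 41.2
finger_force: 25.0
```

```bash
python3 - <<'E'
from h import *
import pickle
c=pickle.load(open("w4.pkl","rb"));im=cv2.imread("pics/w4.png");g=cv2.cvtColor(im,cv2.COLOR_BGR2HSV)
m=cv2.inRange(g,(3,150,80),(20,255,255));m[:,:330]=0;m[130:]=0;m[:,440:]=0
print("orange",rect(c,m,12,True))
m=cv2.inRange(g,(50,120,100),(80,255,255));z=np.zeros_like(m);z[55:95,185:219]=m[55:95,185:219];print("window",rect(c,z,44,True))
cv2.imwrite("pics/cube.png",cv2.resize(im[40:115,165:250],None,fx=7,fy=7,interpolation=cv2.INTER_CUBIC))
E
```

```text
orange [596.7 232.6  71.9  68.5  80.7]
window [421.4 228.8  20.9  19.6 -89.1]
```

View pics/cube.png

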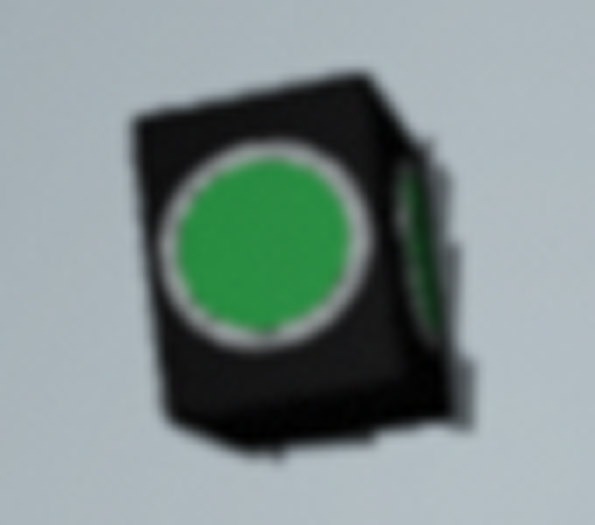

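The crop shows the cube's top face with corners near (135,120), (365,72), (405,378) and (165,412) in crop pixels, with the window at its centre.

arm_command(targets=[{"hand":-1,"x":0,"y":0,"z":-0.01,"yaw":0},{"hand":-1,"x":0,"y":0,"z":-0.02,"yaw":0},{"hand":-1,"x":0,"y":0,"z":-0.02,"yaw":0},{"hand":-1,"x":-0.0135,"y":0.021,"z":0,"yaw":0},{"hand":-1,"x":-0.025,"y":0.035,"z":0,"yaw":0},{"hand":-1,"x":-0.025,"y":0.035,"z":0,"yaw":0},{"hand":-1,"x":-0.02,"y":0.025,"z":0,"yaw":0},{"hand":-1,"x":-0.01,"y":0.015,"z":0,"yaw":0},{"hand":-1,"x":0,"y":0,"z":0,"yaw":0},{"hand":-1,"x":0,"y":0,"z":0,"yaw":0}])

```text
clock: 20.8
eef_pos: [618.2, 11.7, 66.9]
eef_rot: [-3.141, -0.0, 1.574]
wrist_force: [-0.3, 0.6, -0.9]
finger_gap: 41.5
finger_force: 25.0
```

arm_command(targets=[{"hand":-1,"x":0,"y":0,"z":0.02,"yaw":0},{"hand":-1,"x":0,"y":0,"z":0.015,"yaw":0},{"hand":-1,"x":0,"y":0,"z":0.006,"yaw":0},{"hand":-1,"x":0,"y":0,"z":0.003,"yaw":0},{"hand":-1,"x":0,"y":0,"z":0.001,"yaw":0},{"hand":-1,"x":0,"y":0,"z":0,"yaw":0},{"hand":-1,"x":0,"y":0,"z":0,"yaw":0}])

```text
clock: 21.5
eef_pos: [618.9, 11.6, 22.4]
eef_rot: [3.141, 0.0, 1.574]
wrist_force: [0.4, 0.2, -0.7]
finger_gap: 41.3
finger_force: 25.0
```

arm_command(targets=[{"hand":-1,"x":0,"y":0,"z":0.0005,"yaw":0},{"hand":-1,"x":0,"y":0,"z":0.0005,"yaw":0},{"hand":-1,"x":0,"y":0,"z":0,"yaw":0},{"hand":-1,"x":0,"y":0,"z":0,"yaw":0}])

```text
clock: 21.9
eef_pos: [618.7, 11.6, 20.9]
eef_rot: [3.141, 0.0, 1.574]
wrist_force: [0.6, -0.2, -0.3]
finger_gap: 41.1
finger_force: 25.0
```

```bash
python3 - <<'E'
from h import *
import pickle
c=pickle.load(open("w4.pkl","rb"))
P=np.array([cast(c,165+u/7,40+v/7,44,True)[:2] for u,v in((135,120),(365,72),(405,378),(165,412))]);print(P.round(1),P.mean(0))
for i in range(4):
    d=P[(i+1)%4]-P[i];print(np.hypot(*d),np.degrees(np.arctan2(d[1],d[0])))
E
```

```text
[[405.1 245.9]
 [434.4 250.2]
 [440.  210.5]
 [409.7 207.6]] [422.29297329 228.56370778]
29.66956536341368 8.286078869372641
40.07627618218953 -82.03324556531918
30.46615538916577 -174.5956422185458
38.556481121536 96.82751197239621
```

arm_command(targets=[{"hand":-1,"x":0,"y":0,"z":0.0005,"yaw":0},{"hand":-1,"x":0,"y":0,"z":0,"yaw":0},{"hand":-1,"x":0,"y":0,"z":0,"yaw":0}])

```text
clock: 22.2
eef_pos: [618.7, 11.6, 20.9]
eef_rot: [3.141, 0.0, 1.574]
wrist_force: [-1.7, 0.3, 6.3]
finger_gap: 41.4
finger_force: 25.0
```

arm_command(targets=[{"hand":0.3,"x":0,"y":0,"z":0,"yaw":0},{"hand":0.3,"x":0,"y":0,"z":0,"yaw":0},{"hand":0.3,"x":0,"y":0,"z":0,"yaw":0},{"hand":0.3,"x":0,"y":0,"z":0,"yaw":0},{"hand":0.5,"x":0,"y":0,"z":-0.02,"yaw":0},{"hand":1,"x":0,"y":0,"z":-0.04,"yaw":0},{"hand":1,"x":0,"y":0,"z":-0.04,"yaw":0}])

```text
clock: 22.9
eef_pos: [618.1, 11.6, 121.1]
eef_rot: [-3.14, -0.0, 1.574]
wrist_force: [-0.8, 0.3, 0.6]
finger_gap: 81.9
finger_force: 0.0
```

arm_command(targets=[{"hand":1,"x":0.031,"y":-0.028,"z":0,"yaw":0},{"hand":1,"x":0.031,"y":-0.028,"z":0,"yaw":0},{"hand":1,"x":0.031,"y":-0.028,"z":0,"yaw":0},{"hand":1,"x":0.031,"y":-0.028,"z":0,"yaw":0},{"hand":1,"x":0.031,"y":-0.028,"z":0,"yaw":0},{"hand":1,"x":0.031,"y":-0.028,"z":0,"yaw":0},{"hand":1,"x":0.031,"y":-0.028,"z":0,"yaw":0},{"hand":1,"x":0,"y":0,"z":0,"yaw":-0.122},{"hand":1,"x":0,"y":0,"z":0,"yaw":0},{"hand":1,"x":0,"y":0,"z":0,"yaw":0}])

```text
clock: 23.9
eef_pos: [422.2, 227.8, 120.4]
eef_rot: [3.141, 0.0, 1.693]
wrist_force: [0.1, 0.2, -0.4]
finger_gap: 94.1
finger_force: 0.0
```

```bash
python3 - <<'E'
from h import *
s=manip.read_state();c=get_calibration("wrist");cv2.imwrite("pics/w5.png",camera("wrist")[:,:,::-1]);print(s["clock"],s["eef_pos"],s["eef_rot"],s["wrist_force"])
for P in([422,228.6,44],[596.7,232.6,12]):print(proj(c,P,True))
E
```

```text
23.9 [422.24261969 227.79299563 120.40203588] [3.14138410e+00 1.19596783e-05 1.69264825e+00] [ 0.05855814  0.19181491 -0.43815112]
(np.float64(276.3460999952156), np.float64(215.02388995553966))
(np.float64(437.7008892071841), np.float64(223.35539310058917))
```

View pics/w5.png

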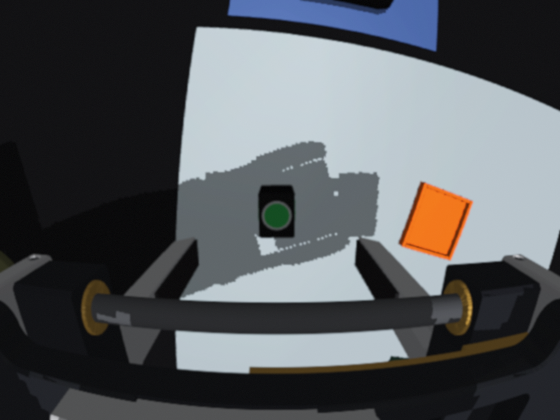

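The cube window is at (277,215), as predicted, and the cube is square to the fingers.

arm_command(targets=[{"hand":1,"x":0.0005,"y":0,"z":0.04,"yaw":0},{"hand":1,"x":0,"y":0,"z":0.036,"yaw":0},{"hand":1,"x":0,"y":0,"z":0.022,"yaw":0},{"hand":1,"x":0,"y":0,"z":0.01,"yaw":0},{"hand":1,"x":0,"y":0,"z":0,"yaw":0},{"hand":-1,"x":0,"y":0,"z":0,"yaw":0},{"hand":-1,"x":0,"y":0,"z":0,"yaw":0},{"hand":-1,"x":0,"y":0,"z":0,"yaw":0},{"hand":-1,"x":0,"y":0,"z":0,"yaw":0},{"hand":-1,"x":0,"y":0,"z":0,"yaw":0}])

```text
clock: 24.95
eef_pos: [422.1, 228.6, 12.7]
eef_rot: [3.141, -0.0, 1.696]
wrist_force: [-0.4, 0.3, -0.3]
finger_gap: 57.6
finger_force: 0.0
```

arm_command(targets=[{"hand":-1,"x":0,"y":0,"z":0,"yaw":0},{"hand":-1,"x":0,"y":0,"z":0,"yaw":0},{"hand":-1,"x":0,"y":0,"z":0,"yaw":0},{"hand":-1,"x":0,"y":0,"z":0,"yaw":0},{"hand":-1,"x":0,"y":0,"z":0,"yaw":0}])

```text
clock: 25.45
eef_pos: [421.9, 228.5, 12.3]
eef_rot: [-3.142, 0.0, 1.696]
wrist_force: [-0.3, -0.5, -0.6]
finger_gap: 31.8
finger_force: 25.0
```

arm_command(targets=[{"hand":-1,"x":0,"y":0,"z":-0.01,"yaw":0},{"hand":-1,"x":0,"y":0,"z":-0.02,"yaw":0},{"hand":-1,"x":0,"y":0,"z":-0.02,"yaw":0},{"hand":-1,"x":0,"y":0,"z":0,"yaw":0.1},{"hand":-1,"x":0,"y":0,"z":0,"yaw":0.1},{"hand":-1,"x":0,"y":0,"z":0,"yaw":0.083},{"hand":-1,"x":0,"y":0,"z":0,"yaw":0}])

```text
clock: 26.15
eef_pos: [422.0, 228.5, 63.0]
eef_rot: [3.141, -0.0, 1.411]
wrist_force: [0.9, -0.7, -0.3]
finger_gap: 31.9
finger_force: 25.0
```

arm_command(targets=[{"hand":-1,"x":0.0036,"y":0.0226,"z":0,"yaw":0},{"hand":-1,"x":0.007,"y":0.04,"z":0,"yaw":0},{"hand":-1,"x":0.007,"y":0.04,"z":0,"yaw":0},{"hand":-1,"x":0.007,"y":0.04,"z":0,"yaw":0},{"hand":-1,"x":0.005,"y":0.02,"z":0,"yaw":0},{"hand":-1,"x":0.002,"y":0.01,"z":0,"yaw":0},{"hand":-1,"x":0,"y":0,"z":0,"yaw":0},{"hand":-1,"x":0,"y":0,"z":0,"yaw":0}])

```text
clock: 26.95
eef_pos: [596.8, 232.5, 62.3]
eef_rot: [-3.141, 0.0, 1.414]
wrist_force: [-0.2, -0.7, -0.2]
finger_gap: 32.1
finger_force: 25.0
```

arm_command(targets=[{"hand":-1,"x":0,"y":0,"z":0.02,"yaw":0},{"hand":-1,"x":0,"y":0,"z":0.015,"yaw":0},{"hand":-1,"x":0,"y":0,"z":0.006,"yaw":0},{"hand":-1,"x":0,"y":0,"z":0.003,"yaw":0},{"hand":-1,"x":0,"y":0,"z":0.001,"yaw":0},{"hand":-1,"x":0,"y":0,"z":0,"yaw":0},{"hand":-1,"x":0,"y":0,"z":0,"yaw":0}])

```text
clock: 27.65
eef_pos: [597.6, 232.7, 18.0]
eef_rot: [3.141, -0.0, 1.413]
wrist_force: [0.6, 0.4, -0.7]
finger_gap: 31.6
finger_force: 25.0
```

arm_command(targets=[{"hand":-1,"x":0,"y":0,"z":0.0005,"yaw":0},{"hand":-1,"x":0,"y":0,"z":0.0005,"yaw":0},{"hand":-1,"x":0,"y":0,"z":0.0005,"yaw":0},{"hand":-1,"x":0,"y":0,"z":0,"yaw":0},{"hand":-1,"x":0,"y":0,"z":0,"yaw":0}])

```text
clock: 28.15
eef_pos: [597.5, 232.6, 16.3]
eef_rot: [3.141, -0.0, 1.413]
wrist_force: [-3.1, -0.7, 5.5]
finger_gap: 31.8
finger_force: 25.0
```

Contact. Now I'll release, rise, back off over free bench and check.

arm_command(targets=[{"hand":0.1,"x":0,"y":0,"z":0,"yaw":0},{"hand":0.1,"x":0,"y":0,"z":0,"yaw":0},{"hand":0.1,"x":0,"y":0,"z":0,"yaw":0},{"hand":0.1,"x":0,"y":0,"z":0,"yaw":0},{"hand":0.5,"x":0,"y":0,"z":-0.02,"yaw":0},{"hand":1,"x":0,"y":0,"z":-0.04,"yaw":0},{"hand":1,"x":0,"y":0,"z":-0.04,"yaw":0},{"hand":1,"x":0,"y":0,"z":-0.04,"yaw":0}])

```text
clock: 28.95
eef_pos: [597.1, 232.5, 157.4]
eef_rot: [-3.141, 0.0, 1.413]
wrist_force: [0.3, -0.0, 0.5]
finger_gap: 80.4
finger_force: 0.0
```

arm_command(targets=[{"hand":1,"x":0.02,"y":-0.03,"z":0,"yaw":0},{"hand":1,"x":0.02,"y":-0.03,"z":0,"yaw":0},{"hand":1,"x":0.02,"y":-0.03,"z":0,"yaw":0},{"hand":1,"x":0.02,"y":-0.03,"z":0,"yaw":0},{"hand":1,"x":0.02,"y":-0.03,"z":0,"yaw":0},{"hand":1,"x":0.02,"y":-0.03,"z":0,"yaw":0},{"hand":1,"x":0.02,"y":-0.03,"z":0,"yaw":0},{"hand":1,"x":0,"y":0,"z":0,"yaw":0},{"hand":1,"x":0,"y":0,"z":0,"yaw":0}])

```text
clock: 29.85
eef_pos: [411.8, 404.0, 155.9]
eef_rot: [3.141, -0.0, 1.414]
wrist_force: [1.1, -0.7, 0.3]
finger_gap: 94.1
finger_force: 0.0
```

```bash
python3 - <<'E'
from h import *
a=camera("top");b=camera("scene");s=manip.read_state();print(s["clock"],s["eef_pos"],s["wrist_force"])
f=lambda i,r:cv2.resize(i[r[0]:r[1],r[2]:r[3],::-1],(800,300),interpolation=cv2.INTER_CUBIC)
cv2.imwrite("pics/end.png",np.vstack([f(a,(120,240,120,440)),f(b,(130,280,70,470))]))
E
```

```text
29.95 [412.64529757 403.22863653 155.7900282 ] [-0.04515754 -0.35406804  0.10099501]
```

View pics/end.png

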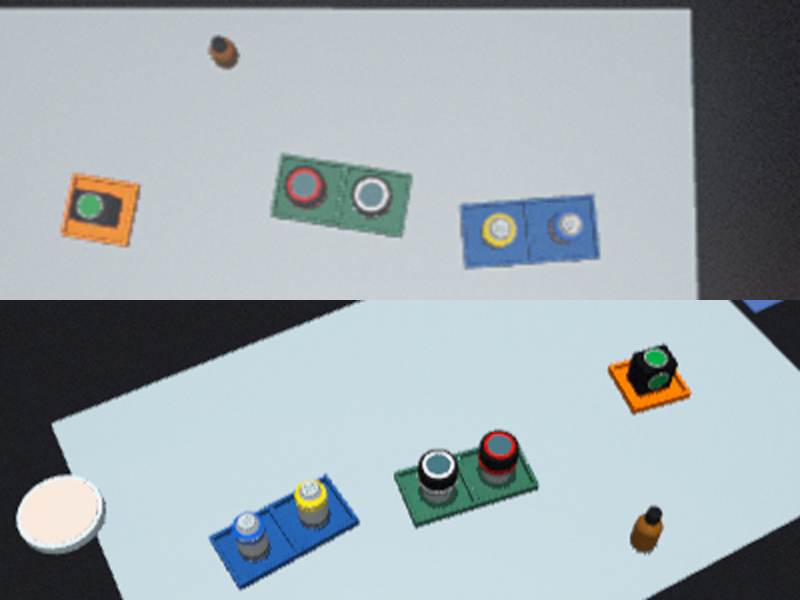

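All five pieces stand upright, each in its own bay: blue tray at about (530,230), green at (340,195) and orange at (100,208). The bottle (223,52) and the dish (60,513) have not moved.

```bash
python3 -c "
from cell import manip
print(manip.sign_off())"
```

```text
the job is handed in; nothing more can be done
None
```

The job is handed in at about 30 s of the 102 s allowed: both objectives are in the blue tray, both eyepieces in the green tray and the filter cube in the orange tray, all upright in their own bays, with the bottle and dish untouched.

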